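# Set the drying cupboard's door ajar on its stay

### The arm

A 6-joint arm with a two-finger parallel gripper is mounted at the origin on the work surface. World frame = base frame: x ahead of the robot, y to its left, z up, the work surface at z = 0. Lengths are in mm, angles in rad, forces in N, time in s.
With the tool pointing down it reaches from about 350 to 875 mm from the base axis. Payload 4.2 kg.
Tool frame: the origin (TCP) lies midway between the tips of the shut fingers; the grasp point (between the pads) lies 19 mm behind it; z points along the fingers, y is the line along which they close (so a half turn about z gives the same grasp; the last joint's range is limited). The gripper opens to 85 mm and grips with 20 to 120 N. Pads are 22 mm wide; open, the fingers measure 114 mm over their backs; the gripper's body (76 mm by 85 mm) begins 54 mm behind the grasp point. The pads swing forward as they close: fully open they stand 13 mm farther back than shut.
Start: joints at [1.595, 0.385, 0.008, 0, -1.194, -0.259], TCP at [145.374, 607.837, 231.312] pointing down, gripper open.
Joint ranges: [-3.14, 3.14], [-1.21, 2.06], [-1.07, 1.41], [-3.16, 2.05], [-2.99, -0.16], [-3.1, 3.1]. Speed limits (rad/s): [2.79, 2.79, 3.14, 3.14, 3.14, 3.14].

### API

Orientations are given as a unit quaternion [x, y, z, w].
In Python, from bench import read_state, get_image, job_done gives the robot as it stands.
- The arm moves only by the shell command python3 -m jog 'ROWS'. ROWS is JSON, a list of rows, each a list of 3 entries, a list of its own where there are three numbers: the shift along the world's x, y, z scaled (see below), then the turn, a rotation vector about the world's x, y, z scaled (see below), then the gripper's target within -1 to 1 (shut at 1, half-way at 0, fully open at -1). In form: [[[x, y, z], [wx, wy, wz], claw], ...]. A call has 1 to 20 rows; each row is the pose to reach, as a shift and turn from the pose commanded when the call began; what a row does not reach only later rows make up. The controller multiplies each number of a shift by 10 cm and each number of a turn by 120 degrees. A row lasts 1/10 s, in which the tool goes at most 50 mm and 8.59 degrees, less where a joint would pass 70% of its speed; a pose out of reach is approached as far as the arm can. A call with a number of a shift or a turn outside -1 to 1 is refused whole. A call with a gripper value outside its range is refused whole. The fingers move at their own pace and stop on an object; the grip force is fixed at half the most. Time passes only in rows, so rows that repeat a pose let the fingers close. It gives the time, the measured TCP pose, the force, the opening and the grip force at its end, in the units of the state.
- read_state(): the state, without advancing time (a new reading comes with each control period).
- get_image(name): name is "scene" or "top" or "wrist"; returns a dict with "frame" (384x512x3 uint8, red, green, blue), "range_z" (384x512 float32, mm along the optical axis (not along the pixel's ray), 0 where there is no reading), "fx", "fy", "cx", "cy" (pixels), "R" (3x3) and "t" (3): a world point X has camera coordinates R X + t. Camera axes: x right, y down, z forward; pixel columns grow to the right and rows downward; lengths in mm; the calibration is good to about 2 mm. A picture is of the moment at which its call begins.
- job_done(): hands the job in; it is judged then, once.
The state is a dict: "clock": time; "joints": joint angles; "joint_vel": joint speeds; "joint_efforts": joint torques, N m; "position": TCP position; "ee_rot": TCP orientation; "contact_force": force on the tool from outside, world axes, zero at the start; "wrist_torque": the same for the moment, N m; "gripper_width": finger opening in mm; "grasp_force": force on a finger pad.
Only numpy, scipy, OpenCV 4.12 (cv2) and the standard library are available. Lean on these libraries where they do the work, as an engineer would, in place of code of your own. Each camera call takes 0.05 s, during which the arm holds its last target. There are 200 camera calls.

### The job

The drying cupboard's door is shut, with the first hole of its steel stay on the pin. Lift the stay off the pin, lay it down level and clear of the pin and let go of it with the door still shut; then pull the door open by its handle. Then take the stay again and drop its third hole, counted from the pivot, fully down over the pin so that it holds the door about 175 mm open, and leave the bottle, glue gun, tin and foam house undisturbed where they stand.

Things in the scene. Friction and masses are not known exactly. Their poses are not given: they have to be found in the camera images.
- cupboard: the fixed plywood drying cupboard, 250 deep (its x) x 300 wide (its y) x 200 mm high, flat top, with a clear door 15 mm thick over its whole front. Origin at the centre of its underside, on the bench; z up; front on its -x side (door's back in the plane x = -125 mm). Its front looks to the robot's left, the hinge at the end farther from the robot
- door (a joint): angle of the door (rad): 0 shut, growing as it swings outward, away from the cupboard's front (seen from above it opens clockwise about the hinge line); range 0 to 1.5; it is stiff (about 0.25 N m) and stays where it is left. With the first, second, third and fourth holes of the stay on the pin the angle is 0, 0.34, 0.60 and 0.85. At 0.60 the free edge has moved about 175 mm
- door_hinge (a point): point on the door's vertical hinge line, at the height of the cupboard's top (200 mm): the front corner of the carcass at cupboard x = -125, y = +150 mm. The shut door reaches from here 300 mm along the cupboard's -y
- door_edge (a point): corner of the door's free edge at its top, on its back plane, 300 mm from door_hinge; the line door_hinge to door_edge is the door's direction
- handle_mid (a point): the steel bow handle on the door's outer face, a level round bar of 10 mm diameter, 90 mm long along the door's width, on two end legs; this is the bar's middle: 200 mm from the hinge line along the door, 45 mm out from the door's outer face (60 mm out from its back plane), 14 mm below the door's top edge (186 mm above the bench). The 40 mm gap behind the bar takes a finger from above
- stay: the steel stay: flat bar 24 mm wide, 6 thick, 200 long, four 12 mm holes, an upright knob at the free end; 160 g. Origin at its pivot, on the bar's mid-plane; x along the bar to the knob, z up when level. It swivels at the pivot and hinges up there to 1.2 rad, never below level (even unsupported); let go, it falls to level or onto what is under it. It bumps the pin unless lifted over it
- stay_swivel (a joint): swivel of the stay about its upright pivot relative to the door (rad): 0 as at the start (first hole on the pin, door shut), counterclockwise from above positive; at -0.46 the bar lies along the door's top edge pointing to the free edge; range -1.2 to 1.9; light friction (0.03 N m), so it keeps its angle to the door when the door turns
- stay_pivot (a point): the stay's pivot on the door's top edge: 100 mm from the hinge line along the door, 7.5 mm out from the door's back plane, 11 mm above the cupboard's top (211 mm above the bench)
- hole1 (a point): centre of the first hole, nearest the pivot: 84 mm from the pivot along the bar, on the bar's mid-plane
- hole3 (a point): centre of the third hole: 134 mm from the pivot along the bar, on the bar's mid-plane (the second is at 109 mm, the fourth at 159 mm)
- stay_knob (a point): the knob at the stay's free end, at a good height to grip: on the knob's axis, 190 mm from the pivot along the bar, 22 mm above the bar's mid-plane. The knob is round, 20 mm diameter here, its top 13 mm higher; the bar under it is 12 mm wide and its upper side 19 mm below this point
- pin (a point): the fixed steel pin, 8 mm diameter, domed, standing 28 mm above the cupboard's top: this point is on its axis 11 mm above the top (at the level stay's mid-plane), 30 mm back from the door's back plane and 175 mm from the hinge line along the front (cupboard x = -95, y = -25 mm). Its tip is 17 mm above this point
- glue_bottle: bystander: white glue bottle, 64 mm diameter, 190 mm high, on the bench out beyond the door's swing; origin at the centre of its underside
- glue_gun: bystander: dark green glue gun lying on its side on the bench out beyond the door's swing, about 245 mm long with its glue stick (its x), handle reaching 105 mm to its +y, 40 mm high; origin at the underside of its barrel
- paint_tin: bystander: paper-labelled tin, 74 mm diameter, 85 mm high, on the cupboard's top towards the back; origin at the centre of its underside
- foam_house: bystander: carved foam house 65 x 78 mm, about 105 mm high, on the cupboard's top towards the back; origin at the centre of its underside

How it is judged:
By the outcome, as a careful person would: the job done as asked, in the order asked, and still so for the second after the job is handed in, with the robot touching nothing.
It also fails if it takes over 64 s, if anything falls off the work surface, if the arm or the gripper's body presses on something with over 40 N, if the wrist force passes 120 N, or if a joint passes its speed limit or range.

## Working session

There is one attempt and no reset: what is moved stays moved. The work goes in short steps, Python scripts to look and compute and a shell command to move; the robot and the scene stay as the last step left them, time stands still between calls to the robot, and variables do not carry over. Pictures are saved under pics/ and viewed, at most 10 in all, crops included, and the job is handed in when it is done.

```bash
mkdir -p pics; ls; python3 - <<'E'
from bench import *
import cv2,numpy as np
s=read_state();print(s)
for n in ["scene","top"]:
    d=get_image(n);np.savez(f"{n}0.npz",**d);cv2.imwrite(f"pics/{n}0.png",d["frame"][:,:,::-1])
    print(n,d["fx"],d["cx"],d["cy"],d["R"],d["t"],-d["R"].T@d["t"])
E
```

```text
pics
{'clock': 0.0, 'joints': array([ 1.59462680e+00,  3.85543315e-01,  6.60706457e-03, -4.68154493e-04,
       -1.19404966e+00, -2.58633270e-01]), 'joint_vel': array([ 1.67763065e-03, -8.94687150e-05, -1.22998528e-03,  9.02834532e-04,
        4.38887403e-04, -2.18015034e-04]), 'joint_efforts': array([ 3.31896456e-05, -3.92291307e+01,  1.88393015e+01,  4.18624341e+00,
       -4.70750907e-03, -3.34586630e-06]), 'position': array([145.24149967, 607.26849477, 230.2268458 ]), 'ee_rot': array([ 9.93105631e-01, -1.17217578e-01, -6.12942780e-05,  1.11451422e-03]), 'contact_force': array([-1.39111313, -0.20546894, -0.24170257]), 'wrist_torque': array([ 0.00617973,  0.01509496, -0.02304082]), 'grasp_force': 0.0, 'gripper_width': 85.13375926723162}
scene 396.15034575513033 245.61229079143632 186.22517578933375 [[ 0.60147288  0.79872231  0.01652414]
 [ 0.49014477 -0.35260917 -0.79713542]
 [-0.63086328  0.48755456 -0.60357442]] [-320.21462712 -181.43141687 1554.05911357] [1261.92690117 -565.90042274  798.65618545]
top 347.3847404025859 253.02362864836937 191.91421418051092 [[ 0.01729327 -0.99953998  0.02491544]
 [-0.99346363 -0.01998956 -0.11238516]
 [ 0.11283151 -0.02280908 -0.9933523 ]] [ -56.97623253  608.40964983 1004.63294792] [ 492.06391115  -21.87342722 1067.75025809]
```

View pics/scene0.png

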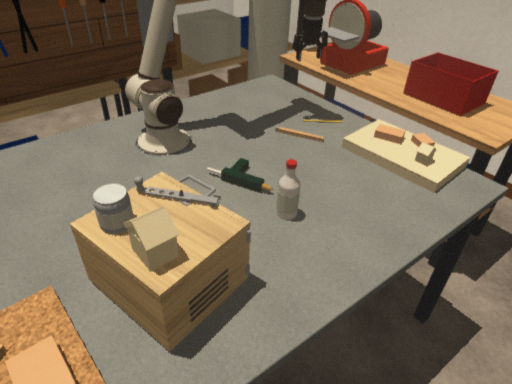

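View pics/top0.png

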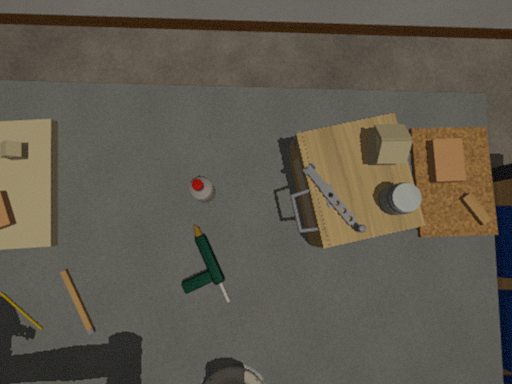

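```bash
cat > h.py <<'E'
import numpy as np,cv2
def cloud(d):
    z=d["range_z"];v,u=np.mgrid[:z.shape[0],:z.shape[1]]
    P=np.stack([(u-d["cx"])/d["fx"]*z,(v-d["cy"])/d["fy"]*z,z],-1)
    X=(P-d["t"])@d["R"]; X[z<=0]=np.nan
    return X
def proj(d,X):
    p=np.atleast_2d(X)@d["R"].T+d["t"]; return np.c_[p[:,0]/p[:,2]*d["fx"]+d["cx"],p[:,1]/p[:,2]*d["fy"]+d["cy"]]
def onplane(d,u,v,z):
    r=d["R"].T@np.array([(u-d["cx"])/d["fx"],(v-d["cy"])/d["fy"],1]);c=-d["R"].T@d["t"]
    return c+r*(z-c[2])/r[2]
E
python3 - <<'E'
from h import *
for n in ["scene","top"]:
    d=dict(np.load(n+"0.npz"));X=cloud(d)
    roi=(X[...,1]<-100)&(X[...,0]>150)
    m=roi&(abs(X[...,2]-200)<5)
    print(n,m.sum(),np.median(X[...,2][m]))
    mm=cv2.morphologyEx(m.astype(np.uint8),cv2.MORPH_OPEN,np.ones((3,3)))>0
    r=cv2.minAreaRect(X[mm][:,:2].astype(np.float32));print(r,cv2.boxPoints(r).round(1).tolist())
    # knob/stay: 
    m=roi&(X[...,2]>206)&(X[...,2]<260)
    k,l,st,c=cv2.connectedComponentsWithStats(m.astype(np.uint8))
    for i in range(1,k):
        if st[i,4]>15: p=X[l==i];print(st[i],c[i].round(1),p.mean(0).round(1),p.min(0).round(),p.max(0).round())
E
```

```text
scene 7419 198.3791400576202
((630.1712646484375, -315.83978271484375), (302.6544189453125, 267.73284912109375), 13.493794441223145) [[451.79998779296875, -221.0], [514.2999877929688, -481.29998779296875], [808.5999755859375, -410.70001220703125], [746.0999755859375, -150.39999389648438]]
[134 177  87  30 737] [175.8 193.8] [ 577.7 -246.5  214.3] [ 499. -315.  206.] [ 666. -165.  245.]
[  94  202   85   67 1487] [137. 237.] [ 676.2 -388.6  233.5] [ 568. -432.  206.] [ 747. -332.  260.]
top 8795 200.93257474319802
((631.8264770507812, -313.7172546386719), (300.4743957519531, 265.7258605957031), 13.381211280822754) [[454.8999938964844, -219.1999969482422], [516.4000244140625, -477.70001220703125], [808.7000122070312, -408.20001220703125], [747.2000122070312, -149.6999969482422]]
[367 129  29  36 287] [372.9 148.9] [ 700.2 -336.5  231.4] [ 666. -398.  206.] [ 744. -331.  260.]
[302 162  65  70 782] [333.1 197.2] [ 580.1 -239.4  216.9] [ 497. -312.  206.] [ 666. -163.  248.]
[378 184  21  31 257] [385.7 201.1] [ 570.7 -363.6  234.9] [ 540. -398.  206.] [ 610. -354.  259.]
```

```bash
A='[[[0.4,-0.456,0.2],[0,0,-0.0527],-0.4],[[0.72,-0.912,0.2],[0,0,-0.1054],-0.4],[[0.72,-0.912,0.2],[0,0,-0.1054],-0.4]]'
for i in 1; do
python3 -m jog '[[[0.36,-0.456,0.2],[0,0,-0.0527],-0.4],[[0.72,-0.912,0.2],[0,0,-0.1054],-0.4],[[0.72,-0.912,0.2],[0,0,-0.1054],-0.4]]' | tail -c 400
python3 -m jog '[[[0.36,-0.456,0.2],[0,0,-0.0527],-0.4],[[0.72,-0.912,0.2],[0,0,-0.1054],-0.4],[[0.72,-0.912,0.2],[0,0,-0.1054],-0.4]]' | tail -c 400
done
cat > m.py <<'E'
import numpy as np
from scipy.spatial.transform import Rotation as Ro
# cupboard calibration (world)
C=np.array([632.7,-322.1]);PSI=np.deg2rad(13.44)
def uxy():
    uy=np.array([np.cos(PSI),np.sin(PSI)]);return np.array([uy[1],-uy[0]]),uy
def W(x,y,z): ux,uy=uxy();return np.r_[C+x*ux+y*uy,z]
def door(a,o,z,th):
    d=np.array([-np.sin(th),-np.cos(th)]);n=np.array([-np.cos(th),np.sin(th)])
    p=np.array([-125,150])+a*d+o*n;return W(p[0],p[1],z)
def knob(th,s,a,r=190,h=5):
    """TCP pos and tool rotation (relative to level, th=s=0 grasp)"""
    P=door(100,7.5,211,th); b0=(door(100,0,0,0)-0); 
    b0=W(-95,-25,0)-door(100,7.5,0,0);phi0=np.arctan2(b0[1],b0[0])
    phi=phi0-th+s
    R=Ro.from_rotvec([0,0,phi])*Ro.from_rotvec([0,-a,0])
    return P+R.apply([r,0,h]),R
def handle(th,z=170,a=200,o=60):
    return door(a,o,z,th),Ro.from_rotvec([0,0,-th])
def rows(f,params):
    p0,R0=f(*params[0])
    for q in params[1:]:
        p,R=f(*q);print(q,((p-p0)/100).round(3).tolist(),((R*R0.inv()).as_rotvec()/np.deg2rad(120)).round(3).tolist(),p.round(1))
E
python3 - <<'E'
from m import *
print(W(-95,-25,211),door(100,7.5,211,0),knob(0,0,0)[0])
print(door(200,60,186,0),door(200,60,186,.6))
from h import *
d=dict(np.load("top0.npz"));X=cloud(d)
for lo,hi in((270,290),(290,308)):
    m=(X[...,1]<-100)&(X[...,0]>450)&(X[...,2]>lo)&(X[...,2]<hi);p=X[m];print(lo,p.min(0),p.max(0),np.median(p,0))
m=(X[...,1]>-100)&(X[...,1]<300)&(X[...,0]>420)&(X[...,2]>15)&(X[...,2]<215);p=X[m];print(p.min(0),p.max(0))
E
```

```text
clock: 0.4
position: [218.8, 513.8, 251.7]
ee_rot: [0.974, -0.227, -0.0, 0.0]
contact_force: [-0.6, 0.1, 0.8]
gripper_width: 59.5
grasp_force: 0.0
clock: 0.7
position: [290.8, 422.8, 271.9]
ee_rot: [0.943, -0.333, -0.0, -0.0]
contact_force: [0.7, 0.4, -0.3]
gripper_width: 59.6
grasp_force: 0.0
[ 586.30409133 -235.51235851  211.        ] [ 650.53411866 -181.60731616  211.        ] [ 504.99644194 -303.74979303  216.        ]
[ 541.07031753 -153.78778627  186.        ] [584.18543769 -38.15119693 186.        ]
270 [ 542.2484082  -425.98863853  270.00793592] [ 752.85254436 -327.46356532  289.98580761] [ 599.34922977 -378.57578998  284.55422401]
290 [ 683.60940598 -401.16579978  290.05286596] [ 730.10922925 -328.3480167   307.85767767] [ 703.1721396  -363.41223192  299.02811429]
[420.16156234  63.99083099  15.24196843] [640.99159168 129.64617335 195.08905798]
```

```bash
python3 -m jog '[[[0.36,-0.456,0.2],[0,0,-0.0527],-0.4],[[0.72,-0.912,0.2],[0,0,-0.1054],-0.4],[[0.72,-0.912,0.2],[0,0,-0.1054],-0.4]]' >/dev/null
python3 -m jog '[[[0.36,-0.456,0.2],[0,0,-0.0527],-0.4],[[0.72,-0.912,0.2],[0,0,-0.1054],-0.4],[[0.72,-0.912,0.2],[0,0,-0.1054],-0.4]]' >/dev/null
python3 -m jog '[[[0.36,-0.456,0.2],[0,0,-0.0527],-0.4],[[0.72,-0.912,0.2],[0,0,-0.1054],-0.4],[[0.72,-0.912,0.2],[0,0,-0.1054],-0.4]]'
python3 -m jog '[[[0,-0.5,0],[0,0,-0.0527],-0.4],[[0,-0.912,0],[0,0,-0.1054],-0.4]]' >/dev/null
python3 -m jog '[[[0,-0.5,0],[0,0,-0.0527],-0.4],[[0,-0.912,0],[0,0,-0.1054],-0.4]]' >/dev/null
python3 -m jog '[[[0,-0.5,0],[0,0,-0.0527],-0.4],[[0,-0.912,0],[0,0,-0.1054],-0.4]]' >/dev/null
python3 -m jog '[[[0,-0.5,0],[0,0,-0.0527],-0.4],[[0,-0.912,0],[0,0,-0.1054],-0.4]]' >/dev/null
python3 -m jog '[[[0,-0.5,0],[0,0,-0.0527],-0.4],[[0,-0.912,0],[0,0,-0.1054],-0.4],[[0,-0.912,0],[0,0,-0.1054],-0.4]]'
python3 - <<'E'
from bench import *
import cv2,numpy as np
from h import *
from m import *
s=read_state();print(s["position"],s["ee_rot"],s["joints"]); R=Ro.from_quat(s["ee_rot"]).as_matrix();print(R)
d=get_image("wrist");np.savez("w1.npz",**d);f=d["frame"][:,:,::-1].copy()
for p in [W(-95,-25,228),door(100,7.5,214,0),knob(0,0,0,190,35)[0],door(200,60,191,0)]:
    q=proj(d,p)[0];print(q);cv2.circle(f,tuple(int(v) for v in q),3,(0,0,255),1)
cv2.imwrite("pics/w1.png",f);print(-d["R"].T@d["t"])
E
```

```text
clock: 1.6
position: [507.1, 149.4, 331.3]
ee_rot: [0.783, -0.622, 0.0, 0.0]
contact_force: [-1.5, 0.5, 0.1]
gripper_width: 60.0
grasp_force: 0.0
clock: 2.7
position: [504.8, -308.1, 329.4]
ee_rot: [-0.34, 0.941, 0.001, -0.001]
contact_force: [0.2, -0.3, -0.6]
gripper_width: 59.8
grasp_force: 0.0
[ 504.80370727 -308.12092016  329.4130154 ] [-3.39518296e-01  9.40598468e-01  6.34372425e-04 -1.20302075e-03] [-2.74220588e-01  2.78678274e-01  9.59350229e-02  3.73107834e-04
 -1.39074827e+00 -6.03832930e-01]
[[-7.69451759e-01 -6.38699251e-01 -2.69388103e-03]
 [-6.38702304e-01  7.69453849e-01  3.76484354e-04]
 [ 1.83235685e-03  2.01027457e-03 -9.99996301e-01]]
[259.32494779 283.11051049]
[259.38542111 333.91887972]
[259.22311163 194.90846964]
[335.10484815 275.11870437]
[ 441.88349421 -359.4713347   472.81292624]
```

View pics/w1.png

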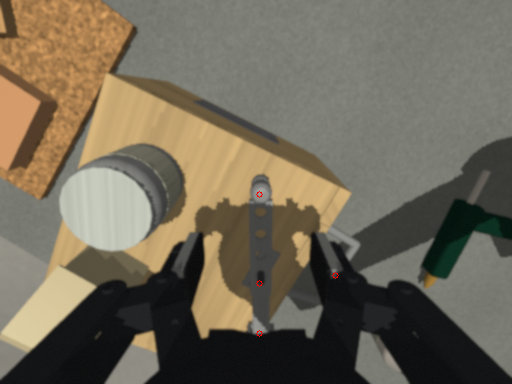

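Wrist picture: bar runs vertically at column ≈260, knob top about (261,190), pin (261,278), all close to the projected circles (259,195), (259,283); checking with range.

```bash
python3 - <<'E'
from h import *
from m import *
d=dict(np.load("w1.npz"));X=cloud(d)
k=knob(0,0,0)[0]
def near(p,r,lo,hi):
    m=(np.hypot(X[...,0]-p[0],X[...,1]-p[1])<r)&(X[...,2]>lo)&(X[...,2]<hi);q=X[m];print(m.sum(),((q.min(0)+q.max(0))/2).round(1),q.mean(0).round(1),np.ptp(q,axis=0).round(1))
near(k,30,240,255);print(k)
p=W(-95,-25,228);near(p,15,219,235);print(p)
m=(X[150:350,200:320,2]>209)&(X[150:350,200:320,2]<217);q=X[150:350,200:320][m][:,:2]
print(cv2.minAreaRect(q.astype(np.float32)),q.mean(0),cv2.fitLine(q.astype(np.float32),cv2.DIST_HUBER,0,.01,.01).ravel())
E
```

```text
344 [ 504.1 -303.2  243.6] [ 503.2 -303.9  243.9] [18.8 19.1  6.9]
[ 504.99644194 -303.74979303  216.        ]
61 [ 585.1 -234.8  223.9] [ 584.2 -235.9  224.7] [7.2 7.9 9.6]
[ 586.30409133 -235.51235851  228.        ]
((571.3602294921875, -243.3341064453125), (196.96902465820312, 32.450016021728516), 37.9368782043457) [ 577.11124824 -242.0023155 ] [   0.7675154    0.6410305  580.48267   -239.199    ]
```

```bash
python3 -m jog '[[[0,0.045,-0.4],[0,0,0],-0.4],[[0,0.045,-0.8],[0,0,0],-0.4],[[0,0.045,-0.8],[0,0,0],-0.4]]'
python3 -m jog '[[[0,0,-0.2],[0,0,0],-0.4],[[0,0,-0.345],[0,0,0],-0.4],[[0,0,-0.345],[0,0,0],0],[[0,0,-0.345],[0,0,0],1],[[0,0,-0.345],[0,0,0],1],[[0,0,-0.345],[0,0,0],1],[[0,0,-0.345],[0,0,0],1],[[0,0,-0.345],[0,0,0],1]]'
python3 - <<'E'
from m import *
rows(knob,[(0,0,0,190,5),(0,0,.08,190,5),(0,0,.2,190,5),(0,0,.32,190,5),(0,0,.42,190,5)])
rows(knob,[(0,0,.42,190,5),(0,-.1,.42),(0,-.2,.42),(0,-.3,.42),(0,-.38,.42),(0,-.38,.3),(0,-.38,.2),(0,-.38,.1),(0,-.38,0.0)])
E
```

```text
clock: 3.05
position: [502.2, -297.0, 245.2]
ee_rot: [-0.343, 0.939, 0.005, -0.005]
contact_force: [-0.4, 0.3, -0.4]
gripper_width: 59.9
grasp_force: 0.0
clock: 3.85
position: [506.1, -299.7, 217.6]
ee_rot: [-0.343, 0.939, -0.001, 0.001]
contact_force: [1.9, 1.2, 0.8]
gripper_width: 17.1
grasp_force: 58.5
(0, 0, 0.08, 190, 5) [0.008, 0.006, 0.152] [-0.025, 0.029, 0.0] [ 505.8 -303.1  231.2]
(0, 0, 0.2, 190, 5) [0.037, 0.031, 0.376] [-0.061, 0.073, 0.0] [ 508.7 -300.7  253.6]
(0, 0, 0.32, 190, 5) [0.086, 0.072, 0.595] [-0.098, 0.117, 0.0] [ 513.6 -296.5  275.5]
(0, 0, 0.42, 190, 5) [0.142, 0.119, 0.77] [-0.129, 0.154, -0.0] [ 519.2 -291.8  293. ]
(0, -0.1, 0.42) [-0.103, 0.137, 0.0] [0.0, 0.0, -0.048] [ 508.9 -278.2  293. ]
(0, -0.2, 0.42) [-0.193, 0.283, 0.0] [0.0, 0.0, -0.095] [ 499.9 -263.5  293. ]
(0, -0.3, 0.42) [-0.267, 0.437, 0.0] [0.0, 0.0, -0.143] [ 492.5 -248.1  293. ]
(0, -0.38, 0.42) [-0.315, 0.566, 0.0] [0.0, 0.0, -0.181] [ 487.7 -235.2  293. ]
(0, -0.38, 0.3) [-0.397, 0.539, -0.211] [0.028, -0.05, -0.181] [ 479.5 -237.9  271.9]
(0, -0.38, 0.2) [-0.446, 0.523, -0.394] [0.051, -0.092, -0.181] [ 474.6 -239.6  253.6]
(0, -0.38, 0.1) [-0.478, 0.512, -0.581] [0.075, -0.134, -0.18] [ 471.4 -240.6  234.9]
(0, -0.38, 0.0) [-0.491, 0.508, -0.77] [0.098, -0.176, -0.179] [ 470.1 -241.1  216. ]
```

```bash
python3 -m jog '[[[0.008,0.006,0.152],[-0.025,0.029,0],1],[[0.037,0.031,0.376],[-0.061,0.073,0],1],[[0.086,0.072,0.595],[-0.098,0.117,0],1],[[0.142,0.119,0.77],[-0.129,0.154,0],1],[[0.142,0.119,0.77],[-0.129,0.154,0],1],[[0.142,0.119,0.77],[-0.129,0.154,0],1]]'
python3 - <<'E'
from bench import *
import cv2,numpy as np
from h import *
from m import *
d=get_image("wrist");np.savez("w2.npz",**d);a=d["frame"][:,:,::-1].copy()
d=get_image("scene");np.savez("s2.npz",**d);b=d["frame"][:,:,::-1].copy()
cv2.imwrite("pics/2.png",np.hstack([cv2.resize(a,(384,288)),cv2.resize(b[120:300,60:300],(384,288))]))
E
```

```text
clock: 4.45
position: [520.0, -287.1, 292.3]
ee_rot: [-0.336, 0.919, -0.07, -0.195]
contact_force: [2.4, 1.8, -4.2]
gripper_width: 17.4
grasp_force: 58.8
```

View pics/2.png

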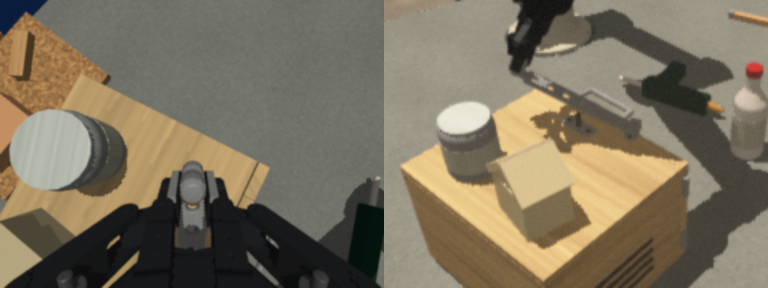

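The stay is lifted in the fingers (right half: bar at (580,95), pin free beneath at (575,122)), door shut. Swivel and lower.

```bash
python3 -m jog '[[[-0.051,0.069,0],[0,0,-0.024],1],[[-0.103,0.137,0],[0,0,-0.048],1],[[-0.148,0.21,0],[0,0,-0.072],1],[[-0.193,0.283,0],[0,0,-0.095],1],[[-0.23,0.36,0],[0,0,-0.119],1],[[-0.267,0.437,0],[0,0,-0.143],1],[[-0.315,0.566,0],[0,0,-0.181],1],[[-0.36,0.552,-0.105],[0.014,-0.025,-0.181],1],[[-0.397,0.539,-0.211],[0.028,-0.05,-0.181],1],[[-0.446,0.523,-0.394],[0.051,-0.092,-0.181],1],[[-0.478,0.512,-0.581],[0.075,-0.134,-0.18],1],[[-0.488,0.51,-0.68],[0.087,-0.155,-0.18],1],[[-0.491,0.508,-0.75],[0.096,-0.172,-0.179],1],[[-0.491,0.508,-0.76],[0.098,-0.176,-0.179],1],[[-0.491,0.508,-0.76],[0.098,-0.176,-0.179],1]]'
python3 -m jog '[[[0,0,0],[0,0,0],0.4],[[0,0,0],[0,0,0],0],[[0,0,0],[0,0,0],-0.2],[[0,0,0],[0,0,0],-0.2],[[0,0,0.1],[0,0,0],-0.2],[[0,0,0.3],[0,0,0],-0.2],[[0,0,0.6],[0,0,0],-0.2],[[0,0,0.8],[0,0,0],-0.2],[[0,0,0.8],[0,0,0],-0.2]]'
python3 - <<'E'
from bench import *
import cv2,numpy as np
from h import *
from m import *
print(read_state()["ee_rot"])
d=get_image("wrist");np.savez("w3.npz",**d);a=d["frame"][:,:,::-1].copy()
d1=get_image("scene");b=d1["frame"][:,:,::-1].copy()
cv2.imwrite("pics/3.png",np.hstack([cv2.resize(a,(384,288)),cv2.resize(b[120:300,60:300],(384,288))]))
X=cloud(d);k=knob(0,-.38,0)[0];m=(np.hypot(X[...,0]-k[0],X[...,1]-k[1])<40)&(X[...,2]>238)&(X[...,2]<255);q=X[m];print(k,(q.min(0)+q.max(0))/2,q.mean(0),np.ptp(q,axis=0))
h=door(200,60,186,0);m=(np.hypot(X[...,0]-h[0],X[...,1]-h[1])<60)&(X[...,2]>180)&(X[...,2]<196);print(h,m.sum(),X[m].mean(0) if m.any() else 0)
E
```

```text
clock: 6.05
position: [472.7, -237.5, 219.2]
ee_rot: [-0.158, 0.987, -0.001, 0.004]
contact_force: [7.7, 3.1, -0.1]
gripper_width: 17.5
grasp_force: 58.9
clock: 6.95
position: [472.0, -237.6, 302.0]
ee_rot: [-0.159, 0.987, -0.002, 0.003]
contact_force: [-0.3, 0.7, -0.6]
gripper_width: 51.2
grasp_force: 0.0
[-0.15896257  0.98727923 -0.00176369  0.00273936]
[ 470.07328029 -241.05381157  216.        ] [ 468.21572812 -237.76022168  242.52073269] [ 466.87113286 -238.28132633  243.62961746] [19.19316345 19.2817266   8.87411422]
[ 541.07031753 -153.78778627  186.        ] 809 [ 541.30918494 -167.63463372  189.84805716]
```

View pics/3.png

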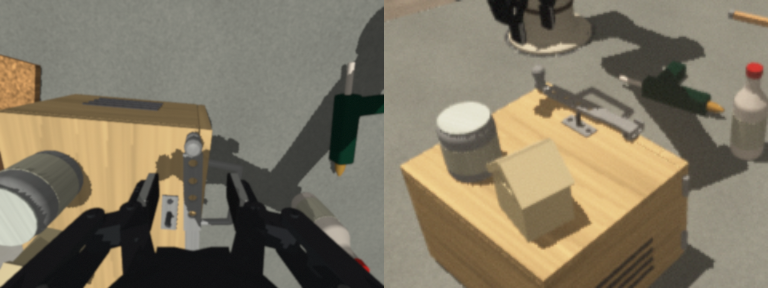

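Stay lies level beside the door's top edge, pin (170,212 left half) free, knob at (193,145). Going to the handle.

```bash
python3 -m jog '[[[0.35,0.42,0],[0,0,-0.02],-0.2],[[0.69,0.838,0],[0,0,-0.04],0],[[0.69,0.838,0],[0,0,-0.04],0.05],[[0.69,0.838,0],[0,0,-0.04],0.05]]'
python3 - <<'E'
from bench import *
from h import *
from m import *
ux,uy=uxy()
for n in("w3","top"):
    d=dict(np.load("w3.npz")) if n=="w3" else get_image("top")
    X=cloud(d);H=door(0,0,0,0)[:2];r=X[...,:2]-H;a=-(r@uy);o=-(r@ux)
    m=(X[...,2]>176)&(X[...,2]<198)&(o>35)&(o<80)&(a>130)&(a<270)
    if m.sum()>5:print(n,m.sum(),"z",np.percentile(X[m][:,2],[10,50,90]),"a",a[m].min(),a[m].max(),"o",np.percentile(o[m],[5,50,95]))
E
```

```text
clock: 7.45
position: [539.6, -151.8, 296.0]
ee_rot: [-0.119, 0.993, 0.001, -0.002]
contact_force: [-0.6, 0.3, -0.4]
gripper_width: 40.5
grasp_force: 0.0
w3 628 z [187.3368753  190.44157444 191.66861138] a 150.9556446379026 253.08849926496148 o [36.98499486 53.17270676 64.88034874]
top 60 z [188.19756907 190.88670138 192.68988897] a 232.90052395493382 250.62755245193298 o [36.92813355 53.93131785 65.88874927]
```

```bash
python3 -m jog '[[[0,0,-0.3],[0,0,0],0.05],[[0,0,-0.6],[0,0,0],0.05],[[0,0,-0.9],[0,0,0],0.05],[[0,0,-0.9],[0,0,0],0.05]]'
python3 -m jog '[[[0,0,-0.2],[0,0,0],0.05],[[0,0,-0.4],[0,0,0],0.05],[[0,0,-0.4],[0,0,0],0.05]]'
python3 - <<'E'
from m import *
rows(handle,[(t,) for t in (0,.05,.1,.15,.2,.25,.3)])
rows(handle,[(t,) for t in (.3,.35,.4,.45,.5,.55,.6)])
E
```

```text
clock: 7.9
position: [535.4, -153.9, 203.4]
ee_rot: [-0.116, 0.993, 0.001, -0.006]
contact_force: [-0.5, -0.4, -0.7]
gripper_width: 40.8
grasp_force: 0.0
clock: 8.2
position: [538.2, -153.9, 167.1]
ee_rot: [-0.117, 0.993, 0.0, -0.002]
contact_force: [0.0, 0.2, -0.5]
gripper_width: 40.1
grasp_force: 0.0
(0.05,) [0.009, 0.104, 0.0] [0.0, 0.0, -0.024] [ 541.9 -143.4  170. ]
(0.1,) [0.022, 0.208, 0.0] [0.0, 0.0, -0.048] [ 543.3 -133.   170. ]
(0.15,) [0.041, 0.31, 0.0] [0.0, 0.0, -0.072] [ 545.2 -122.8  170. ]
(0.2,) [0.065, 0.412, 0.0] [0.0, 0.0, -0.095] [ 547.6 -112.6  170. ]
(0.25,) [0.094, 0.512, 0.0] [0.0, 0.0, -0.119] [ 550.5 -102.6  170. ]
(0.3,) [0.128, 0.611, 0.0] [0.0, 0.0, -0.143] [553.9 -92.7 170. ]
(0.35,) [0.039, 0.097, 0.0] [0.0, 0.0, -0.024] [557.8 -83.  170. ]
(0.4,) [0.083, 0.192, 0.0] [0.0, 0.0, -0.048] [562.1 -73.5 170. ]
(0.45,) [0.131, 0.284, 0.0] [0.0, 0.0, -0.072] [567.  -64.3 170. ]
(0.5,) [0.184, 0.374, 0.0] [0.0, 0.0, -0.095] [572.3 -55.3 170. ]
(0.55,) [0.241, 0.461, 0.0] [0.0, 0.0, -0.119] [578.  -46.6 170. ]
(0.6,) [0.303, 0.546, 0.0] [0.0, 0.0, -0.143] [584.2 -38.2 170. ]
```

```bash
python3 -m jog '[[[0,0,0],[0,0,0],0.5],[[0,0,0],[0,0,0],1],[[0,0,0],[0,0,0],1],[[0,0,0],[0,0,0],1],[[0,0,0],[0,0,0],1]]'
python3 -m jog '[[[0.004,0.05,0],[0,0,-0.012],1],[[0.009,0.104,0],[0,0,-0.024],1],[[0.022,0.208,0],[0,0,-0.048],1],[[0.041,0.31,0],[0,0,-0.072],1],[[0.065,0.412,0],[0,0,-0.095],1],[[0.094,0.512,0],[0,0,-0.119],1],[[0.128,0.611,0],[0,0,-0.143],1],[[0.128,0.611,0],[0,0,-0.143],1]]'
python3 -m jog '[[[0.039,0.097,0],[0,0,-0.024],1],[[0.083,0.192,0],[0,0,-0.048],1],[[0.131,0.284,0],[0,0,-0.072],1],[[0.184,0.374,0],[0,0,-0.095],1],[[0.241,0.461,0],[0,0,-0.119],1],[[0.27,0.504,0],[0,0,-0.131],1],[[0.303,0.546,0],[0,0,-0.143],1],[[0.303,0.546,0],[0,0,-0.143],1],[[0.303,0.546,0],[0,0,-0.143],1]]'
python3 - <<'E'
from bench import *
import cv2
from h import *
from m import *
s=read_state();print(s["position"],Ro.from_quat(s["ee_rot"]).as_matrix()[:,1])
d=get_image("wrist");np.savez("w4.npz",**d);d1=get_image("scene");d2=get_image("top");np.savez("t4.npz",**d2)
cv2.imwrite("pics/4.png",np.hstack([cv2.resize(d["frame"][:,:,::-1],(384,288)),cv2.resize(d1["frame"][120:300,60:300,::-1],(384,288))]))
E
```

```text
clock: 8.7
position: [540.1, -153.6, 169.7]
ee_rot: [-0.118, 0.993, -0.001, 0.0]
contact_force: [-2.1, -0.5, 6.0]
gripper_width: 7.9
grasp_force: 58.8
clock: 9.5
position: [553.4, -91.1, 169.7]
ee_rot: [0.032, 0.999, 0.0, 0.001]
contact_force: [-1.6, 1.7, 6.6]
gripper_width: 7.7
grasp_force: 59.1
clock: 10.4
position: [583.8, -36.9, 169.8]
ee_rot: [0.181, 0.984, 0.001, 0.001]
contact_force: [-1.9, 1.5, 4.9]
gripper_width: 7.6
grasp_force: 59.1
[583.80411072 -36.88087051 169.7509811 ] [0.35525024 0.9347686  0.00222267]
```

View pics/4.png

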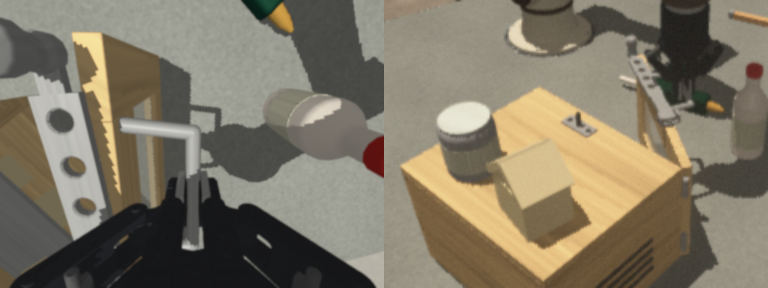

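The door is open, stay along its top (knob at (632,45) right half), pin bare at (578,122), bystanders unmoved. Release and go up.

```bash
python3 -m jog '[[[0,0,0],[0,0,0],0.4],[[0,0,0],[0,0,0],0.1],[[0,0,0],[0,0,0],0.05],[[0,0,0],[0,0,0],0.05],[[0,0,0.2],[0,0,0],0.05],[[0,0,0.5],[0,0,0],0.05],[[0,0,0.9],[0,0,0],0.05]]' >/dev/null
python3 -m jog '[[[0,0,0.3],[0,0,0],0.05],[[0,0,0.6],[0,0,0],-0.3],[[0,0,0.6],[0,0,0],-0.3],[[0,0,0.6],[0,0,0],-0.3]]'
python3 - <<'E'
from bench import *
import cv2
from h import *
from m import *
print(knob(.6,-.38,0)[0],door(100,7.5,211,.6))
for n in("wrist","top","scene"):
    d=get_image(n);np.savez(n+"5.npz",**d);X=cloud(d);k=knob(.6,-.38,0)[0]
    m=(np.hypot(X[...,0]-k[0],X[...,1]-k[1])<30)&(X[...,2]>232)&(X[...,2]<255);q=X[m]
    if m.sum()>5: print(n,m.sum(),(q.min(0)+q.max(0))/2,np.ptp(q,axis=0))
E
```

```text
clock: 11.65
position: [582.5, -37.4, 318.0]
ee_rot: [0.181, 0.983, 0.001, -0.0]
contact_force: [-0.1, 0.4, -1.2]
gripper_width: 55.2
grasp_force: 0.0
[476.31494993 -70.08701287 216.        ] [ 658.82172313 -122.91955716  211.        ]
wrist 630 [476.0267386  -66.27820606 239.75234794] [19.2886113  19.07243948 15.38694608]
top 54 [478.10821696 -67.38200668 243.79193725] [16.54228044 16.63145924  6.59185134]
scene 36 [477.23822857 -71.42829334 237.79425627] [17.64550489 17.11536614 11.27920813]
```

```bash
python3 -m jog '[[[-0.4,-0.12,0],[0,0,0.016],-0.3],[[-0.8,-0.25,0],[0,0,0.032],-0.3],[[-0.98,-0.29,0],[0,0,0.032],-0.3],[[-0.98,-0.29,0],[0,0,0.032],-0.3]]' >/dev/null
python3 -m jog '[[[-0.08,0,-0.3],[0,0,0],-0.3],[[-0.08,0,-0.6],[0,0,0],-0.3],[[-0.08,0,-0.75],[0,0,0],-0.3],[[-0.08,0,-0.75],[0,0,0],-0.3],[[-0.08,0,-0.75],[0,0,0],-0.3]]'
python3 - <<'E'
from bench import *
from h import *
from m import *
s=read_state();print(s["position"],Ro.from_quat(s["ee_rot"]).as_matrix()[:,1])
d=get_image("wrist");np.savez("w6.npz",**d);X=cloud(d)
m=(np.hypot(X[...,0]-476,X[...,1]+67)<16)&(X[...,2]>232)&(X[...,2]<250);q=X[m];print(m.sum(),(q.min(0)+q.max(0))/2,np.ptp(q,axis=0))
E
```

```text
clock: 12.7
position: [477.3, -66.4, 242.7]
ee_rot: [0.148, 0.989, -0.0, -0.001]
contact_force: [-0.4, -0.3, 1.4]
gripper_width: 55.5
grasp_force: 0.0
[477.34594705 -66.41549361 242.67366287] [ 2.92121898e-01  9.56380965e-01 -4.95821243e-04]
944 [475.51346903 -66.69755639 239.37806568] [19.52969552 19.13612306 14.70353353]
```

```bash
python3 -m jog '[[[-0.015,-0.003,-0.15],[0,0,0],-0.3],[[-0.015,-0.003,-0.27],[0,0,0],-0.3],[[-0.015,-0.003,-0.27],[0,0,0],0.2],[[-0.015,-0.003,-0.27],[0,0,0],1],[[-0.015,-0.003,-0.27],[0,0,0],1],[[-0.015,-0.003,-0.27],[0,0,0],1],[[-0.015,-0.003,-0.27],[0,0,0],1]]'
sed -i 's/632.7,-322.1/631.7,-321.5/' m.py
python3 - <<'E'
from m import *
t=.603;s=-.395
rows(knob,[(t,s,0),(t,s,.08),(t,s,.2),(t,s,.32),(t,s,.4)])
rows(knob,[(t,s,.4)]+[(t,s+x,.4) for x in np.linspace(0,.645,8)[1:]])
s+=.645
rows(knob,[(t,s,.4)]+[(t,s+x,.4) for x in np.linspace(0,.65,8)[1:]])
s=.9
rows(knob,[(t,s,.4),(t,s,.33),(t,s,.27),(t,s,.21)])
print(W(-95,-25,211))
E
```

```text
clock: 13.45
position: [475.6, -66.8, 216.4]
ee_rot: [0.148, 0.989, 0.0, 0.0]
contact_force: [0.5, -0.1, 0.9]
gripper_width: 17.6
grasp_force: 58.5
(0.603, -0.395, 0.08) [0.01, -0.003, 0.152] [0.011, 0.036, 0.0] [477.4 -66.2 231.2]
(0.603, -0.395, 0.2) [0.046, -0.014, 0.376] [0.028, 0.091, 0.0] [481.  -67.4 253.6]
(0.603, -0.395, 0.32) [0.107, -0.033, 0.595] [0.045, 0.146, 0.0] [487.1 -69.3 275.5]
(0.603, -0.395, 0.4) [0.162, -0.05, 0.736] [0.056, 0.182, 0.0] [492.6 -70.9 289.6]
(0.603, np.float64(-0.3028571428571429), 0.4) [-0.04, -0.154, 0.0] [0.0, -0.0, 0.044] [488.6 -86.4 289.6]
(0.603, np.float64(-0.21071428571428572), 0.4) [-0.066, -0.312, 0.0] [0.0, 0.0, 0.088] [ 486.  -102.1  289.6]
(0.603, np.float64(-0.11857142857142855), 0.4) [-0.077, -0.471, 0.0] [0.0, 0.0, 0.132] [ 484.9 -118.   289.6]
(0.603, np.float64(-0.026428571428571412), 0.4) [-0.073, -0.63, 0.0] [0.0, -0.0, 0.176] [ 485.3 -133.9  289.6]
(0.603, np.float64(0.06571428571428573), 0.4) [-0.055, -0.788, 0.0] [0.0, 0.0, 0.22] [ 487.1 -149.8  289.6]
(0.603, np.float64(0.15785714285714292), 0.4) [-0.022, -0.944, 0.0] [0.
[... 478 characters left out ...]
6214285714285714), 0.4) [0.324, -0.551, 0.0] [0.0, 0.0, 0.177] [ 527.5 -235.7  289.6]
(0.603, np.float64(0.7142857142857143), 0.4) [0.435, -0.667, 0.0] [0.0, 0.0, 0.222] [ 538.6 -247.3  289.6]
(0.603, np.float64(0.8071428571428572), 0.4) [0.556, -0.772, 0.0] [-0.0, 0.0, 0.266] [ 550.7 -257.9  289.6]
(0.603, np.float64(0.9), 0.4) [0.686, -0.866, 0.0] [0.0, 0.0, 0.31] [ 563.8 -267.2  289.6]
(0.603, 0.9, 0.33) [-0.028, -0.043, -0.123] [0.028, -0.018, 0.0] [ 561.  -271.5  277.3]
(0.603, 0.9, 0.27) [-0.048, -0.073, -0.231] [0.052, -0.034, -0.0] [ 559.  -274.5  266.5]
(0.603, 0.9, 0.21) [-0.064, -0.098, -0.341] [0.076, -0.049, 0.0] [ 557.4 -277.1  255.5]
[ 585.30409133 -234.91235851  211.        ]
```

```bash
python3 -m jog '[[[0.01,-0.003,0.152],[0.011,0.036,0],1],[[0.046,-0.014,0.376],[0.028,0.091,0],1],[[0.107,-0.033,0.595],[0.045,0.146,0],1],[[0.162,-0.05,0.736],[0.056,0.182,0],1],[[0.162,-0.05,0.736],[0.056,0.182,0],1],[[0.162,-0.05,0.736],[0.056,0.182,0],1]]'
python3 -m jog '[[[-0.02,-0.077,0],[0,0,0.022],1],[[-0.04,-0.154,0],[0,0,0.044],1],[[-0.066,-0.312,0],[0,0,0.088],1],[[-0.077,-0.471,0],[0,0,0.132],1],[[-0.073,-0.63,0],[0,0,0.176],1],[[-0.055,-0.788,0],[0,0,0.22],1],[[-0.022,-0.944,0],[0,0,0.264],1],[[-0.022,-0.944,0],[0,0,0.264],1],[[-0.022,-0.944,0],[0,0,0.264],1]]'
python3 - <<'E'
from bench import *
s=read_state();print(s["contact_force"],s["wrist_torque"],s["joints"])
E
```

```text
clock: 14.05
position: [491.1, -71.9, 288.9]
ee_rot: [0.145, 0.969, 0.03, -0.198]
contact_force: [-1.0, -0.3, 0.3]
gripper_width: 17.6
grasp_force: 59.3
clock: 14.95
position: [489.1, -165.8, 289.2]
ee_rot: [-0.124, 0.972, -0.025, -0.197]
contact_force: [-0.0, -0.9, -0.3]
gripper_width: 17.4
grasp_force: 59.2
[-0.04275527 -0.92734537 -0.25456017] [ 0.06963491 -1.2079273  -0.02665363] [ 0.03728047  0.34944194  0.01021188  0.08298856 -1.62206469 -1.36622732]
```

```bash
python3 -m jog '[[[0.02,-0.077,0],[0,0,0.022],1],[[0.047,-0.153,0],[0,0,0.044],1],[[0.108,-0.301,0],[0,0,0.088],1],[[0.183,-0.444,0],[0,0,0.133],1],[[0.271,-0.578,0],[0,0,0.177],1],[[0.371,-0.704,0],[0,0,0.221],1],[[0.482,-0.82,0],[0,0,0.266],1],[[0.603,-0.925,0],[0,0,0.31],1],[[0.603,-0.925,0],[0,0,0.31],1]]' >/dev/null
python3 -m jog '[[[0.06,-0.048,0],[0,0,0.022],1],[[0.13,-0.094,0],[0,0,0.044],1],[[0.13,-0.094,0],[0,0,0.044],1],[[0.13,-0.094,0],[0,0,0.044],1]]'
python3 - <<'E'
from bench import *
import cv2
from h import *
from m import *
s=read_state();print(s["contact_force"],knob(.603,.9,.4)[0])
d=get_image("wrist");np.savez("w7.npz",**d);d1=get_image("scene");np.savez("s7.npz",**d1);d2=get_image("top");np.savez("t7.npz",**d2)
cv2.imwrite("pics/7.png",np.hstack([cv2.resize(d2["frame"][100:270,280:450,::-1],(384,384)),cv2.resize(d1["frame"][150:270,100:260,::-1],(416,312),interpolation=2)[:,:] if 0 else cv2.resize(d1["frame"][150:300,100:260,::-1],(410,384),interpolation=2)]))
E
```

```text
clock: 16.25
position: [561.9, -267.8, 289.7]
ee_rot: [-0.467, 0.861, -0.094, -0.175]
contact_force: [-0.4, -2.1, -0.0]
gripper_width: 17.2
grasp_force: 59.2
[-0.37022827 -2.06723487 -0.03312063] [ 563.75359167 -267.21932372  289.59479001]
```

View pics/7.png

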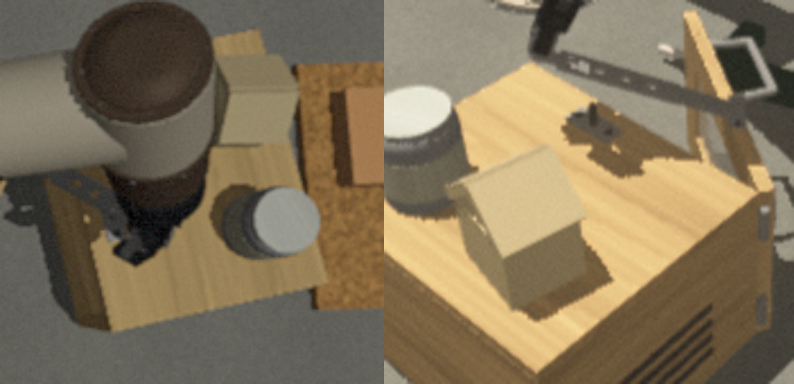

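Bar is held over the pin: right half shows bar from (555,60) to pivot (740,105), pin beneath at (592,115), bystanders undisturbed. Measuring bar line and door angle.

```bash
python3 - <<'E'
from h import *
from m import *
ux,uy=uxy();H=door(0,0,0,0)[:2];pin=W(-95,-25,0)[:2];pv=door(100,7.5,0,.603)[:2]
for n in("s7","t7"):
    X=cloud(dict(np.load(n+".npz")));x=(X[...,:2]-C)@ux;y=(X[...,:2]-C)@uy;z=X[...,2]
    m=(z>193)&(z<206)&(x<-150)&(x>-330)&(y<145)&(y>-140)
    p=np.c_[x[m],y[m]].astype(np.float32)
    if len(p)>20:
        l=cv2.fitLine(p,cv2.DIST_HUBER,0,.01,.01).ravel();r=cv2.minAreaRect(p);print(n,len(p),"door ang",np.arctan(l[0]/l[1]),r)
    P=X[m];rr=np.hypot(*(P[:,:2]-H).T);print("far r",rr.max())
    b=(z>220)&(z<285)&(np.abs((X[...,:2]-pv)@np.array([-(pin-pv)[1],(pin-pv)[0]])/134)<25)
    t=((X[...,:2]-pv)@(pin-pv))/134;b&=(t>30)&(t<150)
    q=X[b];
    if len(q)>10:
        lat=(q[:,:2]-pv)@np.array([-(pin-pv)[1],(pin-pv)[0]])/134
        for lo in range(30,150,20):
            k=(t[b]>=lo)&(t[b]<lo+20)
            if k.sum()>3:print(n,lo,k.sum(),"lat",np.percentile(lat[k],[5,50,95]).round(1),"z",np.median(q[k][:,2]))
E
```

```text
s7 315 door ang 0.59463906 ((-222.15354919433594, 18.39581298828125), (266.7500915527344, 17.623775482177734), 55.215633392333984)
far r 296.8914161695818
s7 30 64 lat [-8.3  4.7 10.9] z 227.53065752754543
s7 50 64 lat [-9.6  4.2 12.3] z 235.3739963417969
s7 70 72 lat [-10.9   4.6  12.6] z 243.15306731021474
s7 90 73 lat [-11.4   3.8  12.8] z 250.88871754703294
s7 110 72 lat [-10.5   3.6  11.9] z 258.78250526003785
s7 130 83 lat [-11.8   2.3  11.8] z 267.08818005452554
t7 208 door ang 0.5702031 ((-243.34530639648438, 7.055248260498047), (108.94434356689453, 31.85577964782715), 55.8045654296875)
far r 239.2324708790757
t7 30 11 lat [-9.7 -7.7 -4.2] z 232.1817232405997
t7 50 67 lat [-11.3  -2.8   8.6] z 240.40690905730193
t7 70 76 lat [-11.5  -0.   11.1] z 248.1753108037506
t7 90 79 lat [-12.   -1.3  11.2] z 255.87453465897732
t7 110 56 lat [-12.2  -6.4   7.5] z 262.62523522299074
t7 130 17 lat [-12.6 -10.2  -6.1] z 270.18984580230665
```

```bash
python3 -m jog '[[[-0.028,-0.043,-0.123],[0.028,-0.018,0],1],[[-0.048,-0.073,-0.231],[0.052,-0.034,0],1],[[-0.064,-0.098,-0.341],[0.076,-0.049,0],1],[[-0.064,-0.098,-0.341],[0.076,-0.049,0],1],[[-0.064,-0.098,-0.341],[0.076,-0.049,0],1]]'
python3 - <<'E'
from bench import *
import cv2
from h import *
from m import *
t=.603;s=.9
rows(knob,[(t,s,.21),(t,s,.17),(t,s,.13),(t,s,.1),(t,s,.07),(t,s,.04),(t,s,.02),(t,s,0)])
s=read_state();print(s["contact_force"],s["position"],knob(.603,.9,.21)[0])
d=get_image("wrist");f=d["frame"][:,:,::-1].copy();np.savez("w8.npz",**d)
for a in(0,):
  q=proj(d,W(-95,-25,228))[0];print("pin px",q)
cv2.imwrite("pics/8.png",f)
E
```

```text
clock: 16.9
position: [556.2, -277.6, 255.4]
ee_rot: [-0.476, 0.873, -0.05, -0.093]
contact_force: [1.6, 0.3, -0.7]
gripper_width: 17.7
grasp_force: 59.2
(0.603, 0.9, 0.17) [-0.009, -0.014, -0.074] [0.016, -0.01, 0.0] [ 556.5 -278.4  248.1]
(0.603, 0.9, 0.13) [-0.016, -0.025, -0.149] [0.032, -0.021, 0.0] [ 555.8 -279.5  240.6]
(0.603, 0.9, 0.1) [-0.021, -0.032, -0.206] [0.044, -0.029, 0.0] [ 555.3 -280.2  234.9]
(0.603, 0.9, 0.07) [-0.024, -0.037, -0.262] [0.056, -0.036, 0.0] [ 555.  -280.8  229.3]
(0.603, 0.9, 0.04) [-0.026, -0.041, -0.319] [0.068, -0.044, 0.0] [ 554.7 -281.1  223.6]
(0.603, 0.9, 0.02) [-0.028, -0.043, -0.357] [0.076, -0.049, -0.0] [ 554.6 -281.3  219.8]
(0.603, 0.9, 0) [-0.028, -0.044, -0.395] [0.084, -0.055, 0.0] [ 554.5 -281.4  216. ]
[ 1.62588581  0.34632465 -0.67089078] [ 556.19990808 -277.59261263  255.43734983] [ 557.36923839 -277.05859624  255.49753554]
pin px [253.88611919 298.84517447]
```

View pics/8.png

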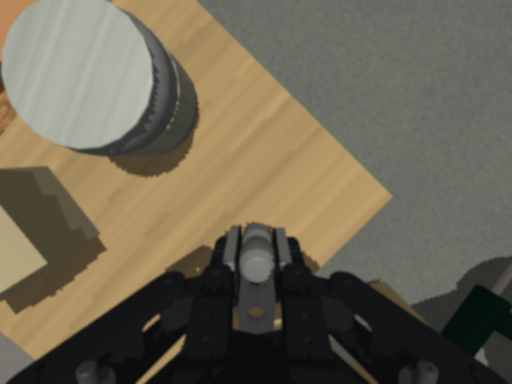

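Hole 4 shows at (257,312) on the bar held under the knob at (257,262). Lowering gently onto the pin.

```bash
python3 - <<'E'
from h import *
from m import *
d=dict(np.load("w8.npz"));pin=W(-95,-25,0)[:2];pv=door(100,7.5,0,.603)[:2];b=(pin-pv)/134
for u,v in((257,312),):
    p=onplane(d,u,v,247)[:2];print(p,(p-pv)@b,159*np.cos(.21),(p-pv)@np.array([-b[1],b[0]]))
X=cloud(d);m=(X[...,2]>255)&(X[...,2]<295)&(np.hypot(X[...,0]-552,X[...,1]+279)<25);m[:, :235]=0;m[:,280:]=0;q=X[m];c=((q.min(0)+q.max(0))/2)[:2];print("knob",c,(c-pv)@b,(c-pv)@np.array([-b[1],b[0]]))
E
python3 -m jog '[[[-0.009,-0.014,-0.074],[0.016,-0.01,0],1],[[-0.016,-0.025,-0.149],[0.032,-0.021,0],1],[[-0.016,-0.025,-0.149],[0.032,-0.021,0],1],[[-0.016,-0.025,-0.149],[0.032,-0.021,0],1]]'
```

```text
[ 582.64230725 -235.05680551] 136.01197392029096 155.50691544113957 -2.16364243782939
knob [ 557.06206728 -273.33259225] 182.11866198671257 -2.9585299272696868
clock: 17.35
position: [554.7, -280.1, 240.8]
ee_rot: [-0.478, 0.876, -0.031, -0.058]
contact_force: [1.2, 0.1, -1.2]
gripper_width: 17.1
grasp_force: 59.2
```

```bash
python3 -m jog '[[[-0.003,-0.005,-0.03],[0.006,-0.004,0],1],[[-0.005,-0.007,-0.057],[0.012,-0.008,0],1],[[-0.008,-0.012,-0.113],[0.024,-0.015,0],1],[[-0.008,-0.012,-0.113],[0.024,-0.015,0],1]]'
```

```text
clock: 17.75
position: [553.4, -281.5, 228.3]
ee_rot: [-0.478, 0.878, -0.016, -0.031]
contact_force: [3.0, 1.9, -1.9]
gripper_width: 17.7
grasp_force: 59.2
```

```bash
python3 -m jog '[[[-0.002,-0.004,-0.057],[0.012,-0.008,0],1],[[-0.003,-0.006,-0.095],[0.02,-0.013,0],1],[[-0.003,-0.007,-0.125],[0.028,-0.019,0],1],[[-0.003,-0.007,-0.125],[0.028,-0.019,0],1],[[-0.003,-0.007,-0.125],[0.028,-0.019,0],1]]'
```

```text
clock: 18.25
position: [553.3, -282.5, 216.9]
ee_rot: [-0.478, 0.878, -0.0, -0.0]
contact_force: [2.9, 0.9, -0.7]
gripper_width: 17.7
grasp_force: 59.3
```

```bash
python3 -m jog '[[[0,0,0],[0,0,0],0.5],[[0,0,0],[0,0,0],0.1],[[0,0,0],[0,0,0],-0.1],[[0,0,0],[0,0,0],-0.1],[[0,0,0.1],[0,0,0],-0.1],[[0,0,0.3],[0,0,0],-0.1],[[0,0,0.6],[0,0,0],-0.1],[[0,0,0.95],[0,0,0],-0.1]]'
python3 -m jog '[[[-0.4,0,0.3],[0,0,0],-0.1],[[-0.8,0,0.5],[0,0,0],-0.1],[[-0.95,0,0.5],[0,0,0],-0.1]]'
python3 -m jog '[[[-0.4,0.2,0],[0,0,0],-0.1],[[-0.6,0.4,0],[0,0,0],-0.1],[[-0.6,0.4,0],[0,0,0],-0.1]]'
python3 - <<'E'
from bench import *
import cv2
from h import *
from m import *
d1=get_image("scene");d2=get_image("top")
k=knob(.6,.9,0)[0];pin=W(-95,-25,0)
for n,d in(("s",d1),("t",d2)):
    X=cloud(d)
    for nm,p,r,lo,hi in(("knob",k,25,235,255),("pin",pin,8,218,235)):
        m=(np.hypot(X[...,0]-p[0],X[...,1]-p[1])<r)&(X[...,2]>lo)&(X[...,2]<hi);q=X[m]
        if m.any():print(n,nm,m.sum(),((q.min(0)+q.max(0))/2).round(1),q[:,2].max(),p)
    x=(X[...,:2]-C)@uxy()[0];y=(X[...,:2]-C)@uxy()[1];z=X[...,2];m=(z>193)&(z<206)&(x<-150)&(x>-330)&(y<145)&(y>-140);print(cv2.minAreaRect(np.c_[x[m],y[m]].astype(np.float32)))
    m=(z>208)&(z<219)&(np.hypot(X[...,0]-pin[0],X[...,1]-pin[1])<110);print("bar z",np.percentile(z[m],[5,50,95]))
cv2.imwrite("pics/9.png",np.hstack([cv2.resize(d2["frame"][110:260,280:430,::-1],(384,384)),cv2.resize(d1["frame"][150:300,100:260,::-1],(410,384),interpolation=2)]))
E
```

```text
clock: 19.05
position: [552.7, -282.2, 312.5]
ee_rot: [-0.478, 0.878, 0.0, -0.001]
contact_force: [1.2, 0.2, 0.1]
gripper_width: 47.2
grasp_force: 0.0
clock: 19.35
position: [456.7, -283.0, 367.2]
ee_rot: [-0.478, 0.878, -0.004, 0.003]
contact_force: [0.9, -1.1, 0.3]
gripper_width: 47.0
grasp_force: 0.0
clock: 19.65
position: [395.9, -241.0, 362.8]
ee_rot: [-0.479, 0.878, -0.001, 0.001]
contact_force: [0.6, 0.3, 0.6]
gripper_width: 47.1
grasp_force: 0.0
s knob 46 [ 556.7 -283.9  239.8] 244.51289463996994 [ 554.87984003 -282.01604648  216.        ]
s pin 12 [ 586.9 -237.3  222.6] 226.85545005991813 [ 585.30409133 -234.91235851    0.        ]
((-220.59246826171875, 16.370742797851562), (273.74639892578125, 27.88821029663086), 53.57694625854492)
bar z [208.79209068 211.72771674 214.23809977]
t knob 57 [ 555.4 -279.5  241.7] 247.9596183693732 [ 554.87984003 -282.01604648  216.        ]
t pin 11 [ 586.6 -234.6  224.4] 230.8337518302036 [ 585.30409133 -234.91235851    0.        ]
((-242.35275268554688, 35.37274169921875), (274.2894287109375, 62.79792785644531), 55.54283142089844)
bar z [211.34678817 214.33702791 217.00298128]
```

View pics/9.png

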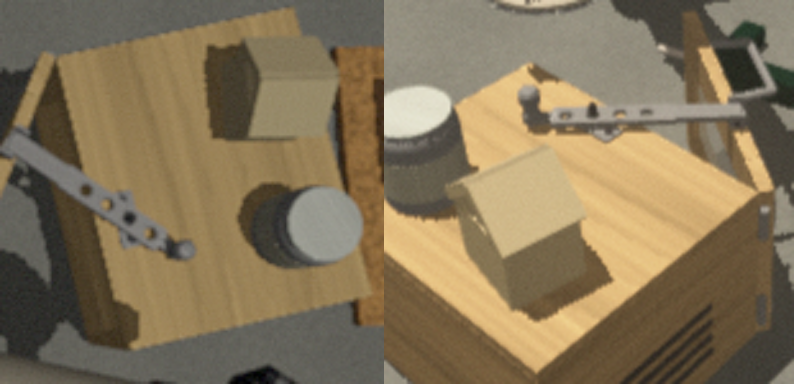

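The pin stands in the third hole (129,218 in the left half; two free holes on the pivot side, one beyond). The bar lies level, the door is open, and the bystanders are undisturbed.

```bash
python3 -c "
from bench import *
print(job_done())"
```

```text
the job is handed in; nothing more can be done
None
```

I handed the job in at about 20 s: the stay's third hole is down over the pin with the bar level, holding the door open at about 0.60 rad (about 175 mm), and the bottle, glue gun, tin and foam house were not disturbed.

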